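# Start the glue timer on the craft table

## Robot

A 7-joint arm with a two-finger parallel gripper is mounted at the origin on the work surface. World frame = base frame: x ahead of the robot, y to its left, z up, the work surface at z = 0. Lengths are in m, angles in rad, forces in N, time in s.
With the tool pointing down it reaches from about 0.375 to 0.925 m from the base axis. Payload 3.1 kg.
Tool frame: the origin (TCP) lies at the very end of the fingers, on their centre line; the grasp point (between the pads) lies 19 mm behind it; z points along the fingers, y is the line along which they close (so a half turn about z gives the same grasp; the last joint's range is limited). The gripper opens to 85 mm and grips with 20 to 120 N. Pads are 22 mm wide; open, the fingers measure 114 mm over their backs; the gripper's body (76 mm by 85 mm) begins 54 mm behind the grasp point. The pads swing forward as they close: fully open they stand 13 mm farther back than shut.
Start: joints at [1.178, 0.383, 0.044, 1.598, -0.018, 1.161, -0.05], TCP at [0.189, -0.622, 0.231] pointing down, gripper open.
Joint ranges: [-2.61, 2.61], [-0.41, 2.15], [-1.48, 1.57], [0, 2.5], [-1.57, 4.71], [0.05, 1.97], [-2.85, 2.85]. Speed limits (rad/s): [2.79, 2.79, 3.14, 3.14, 3.14, 3.14, 3.14].

## Interface

Orientations are given as a unit quaternion [x, y, z, w].
In Python, from bench import get_state, snapshot, job_done, masks_of gives the robot as it stands.
- The arm moves only by the shell command python3 -m creep 'ROWS' [FORCE]. ROWS is text: rows parted by semicolons, each of 7 numbers parted by spaces: the closure, from -1 (fully open) to 1 (shut), then the shift along the tool's x, y, z normalised to -1 to 1, where 1 is 0.06 m, then the turn, a rotation vector about the tool's x, y, z normalised to -1 to 1, where 1 is 5 degrees. In form: claw dx dy dz rx ry rz; .... A call has 1 to 10 rows; each row shifts and turns the commanded pose from where the row before left it, along the tool's axes as they then stand; what a row does not reach is not made up. A row lasts 1/8 s, in which the tool goes at most 62.5 mm and 10.7 degrees, less where a joint would pass 70% of its speed; a pose out of reach is approached as far as the arm can. A call with a number of a shift or a turn outside -1 to 1 is refused whole. A call with a gripper value outside its range is refused whole. The fingers move at their own pace and stop on an object; FORCE is the grip in N (left out, the last holds). Time passes only in rows, so rows that do not move let the fingers close. It gives the time, the measured TCP pose, the force, the opening and the grip force at its end, in the units of the state.
- get_state(): the state, without advancing time (a new reading comes with each control period).
- snapshot(name): name is "side" or "top"; returns a dict with "img" (480x640x3 uint8, blue, green, red), "range_z" (480x640 float32, m along the optical axis (not along the pixel's ray), 0 where there is no reading), "K" (3x3 intrinsics, pixels), "k1" (the pictures are not rectified: a ray, as slopes to the right and down, at radius r is drawn at 1 + k1 r^2 times it, then the intrinsics apply), "extrinsics" (4x4, takes a point from camera to world coordinates). Camera axes: x right, y up, looking along -z (the intrinsics and any distortion apply to the point x, -y, -z); pixel columns grow to the right and rows downward; lengths in m; the calibration is good to about 2 mm. A picture is of the moment at which its call begins.
- job_done(): hands the job in; it is judged then, once.
Trained networks look in the newest picture that a camera, given by its name, has taken for a name from the list of things; names that differ only in an ending like _2 or _b are one class to them, and where a whole thing is asked for, a point or a joint stands for the part that bears it (a point fixed in the world has none). Each returns a list of dicts, best first, with "confidence" (0 to 1); they miss things now and then, are a little off and sometimes report something else, mostly with a low value. They report only what shows in the picture. A call takes as long as a camera call. They do not tell look-alikes from the thing itself.
- masks_of(camera, query): "pixels" (480x640 bool, what is visible of it) and "box" ([left, top, right, bottom] in pixels, round what is visible of it).
The state is a dict: "time": time; "qpos": joint angles; "joint_velocities": joint speeds; "tau": joint torques, N m; "tcp_pos": TCP position; "tool_rot": TCP orientation; "force": force on the tool from outside, world axes, zero at the start; "torque": the same for the moment, N m; "width": finger opening in m; "finger_force": force on a finger pad.
Only numpy, scipy, OpenCV 4.12 (cv2) and the standard library are available. Lean on these libraries where they do the work, as an engineer would, in place of code of your own. Each camera call takes 0.05 s, during which the arm holds its last target. There are 200 camera calls.

## Task

The wooden doll's head has just been glued on, so start ten minutes on the white table timer: with a fingertip press the black clear key, then the blue ten-minute key, then the green start key, each lightly down to its stop and let fully up before the next. Press none of the timer's other keys, neither lift the timer nor push it out of its place, and leave the doll, glue bottle, thread spool and teacup standing where they are.

Things in the scene. Friction and masses are not known exactly. Their poses are not given: they have to be found in the camera images.
- timer: White wedge-shaped timer, 130 mm deep, 170 wide, 20 high in front, 49 at the back, 0.4 kg, loose on rubber feet. Origin: centre of its underside. x points from the low front edge to the high back (dark display), y to its left seen from the front, z up. It faces the robot within 0.5 rad. Its panel with six spring keys slopes up along x by 0.22 rad; columns 50 mm, rows 39 mm apart.
- clear_top (a point): Centre of the upper face of the black CLEAR key: front row, left as seen from the timer's front. Cap 20 mm front to back, 30 mm wide, standing 6 mm proud of the sloping panel. The point moves with the key; its z axis is the outward normal of the key (its x runs up the slope, y to the timer's left).
- clear_key (a joint): Travel of the black CLEAR key in m: 0 up, 0.004 fully down (square into the panel). Starts to move at about 1 N, reaches its stop at about 4 N (20 N would be rough handling); it counts as pressed from 2.5 mm.
- stop_top (a point): Centre of the upper face of the red STOP key: front row, middle. Cap 20 mm front to back, 30 mm wide, standing 6 mm proud of the sloping panel. The point moves with the key; its z axis is the outward normal of the key (its x runs up the slope, y to the timer's left).
- stop_key (a joint): Travel of the red STOP key in m: 0 up, 0.004 fully down (square into the panel). Starts to move at about 1 N, reaches its stop at about 4 N (20 N would be rough handling); it counts as pressed from 2.5 mm.
- start_top (a point): Centre of the upper face of the green START key: front row, right. Cap 20 mm front to back, 30 mm wide, standing 6 mm proud of the sloping panel. The point moves with the key; its z axis is the outward normal of the key (its x runs up the slope, y to the timer's left).
- start_key (a joint): Travel of the green START key in m: 0 up, 0.004 fully down (square into the panel). Starts to move at about 1 N, reaches its stop at about 4 N (20 N would be rough handling); it counts as pressed from 2.5 mm.
- three_top (a point): Centre of the upper face of the yellow three-minute key: second row, left. Cap 20 mm front to back, 30 mm wide, standing 6 mm proud of the sloping panel. The point moves with the key; its z axis is the outward normal of the key (its x runs up the slope, y to the timer's left).
- three_key (a joint): Travel of the yellow three-minute key in m: 0 up, 0.004 fully down (square into the panel). Starts to move at about 1 N, reaches its stop at about 4 N (20 N would be rough handling); it counts as pressed from 2.5 mm.
- five_top (a point): Centre of the upper face of the orange five-minute key: second row, middle. Cap 20 mm front to back, 30 mm wide, standing 6 mm proud of the sloping panel. The point moves with the key; its z axis is the outward normal of the key (its x runs up the slope, y to the timer's left).
- five_key (a joint): Travel of the orange five-minute key in m: 0 up, 0.004 fully down (square into the panel). Starts to move at about 1 N, reaches its stop at about 4 N (20 N would be rough handling); it counts as pressed from 2.5 mm.
- ten_top (a point): Centre of the upper face of the blue ten-minute key: second row (between the front row and the display), right, straight behind the green key. Cap 20 mm front to back, 30 mm wide, standing 6 mm proud of the sloping panel. The point moves with the key; its z axis is the outward normal of the key (its x runs up the slope, y to the timer's left).
- ten_key (a joint): Travel of the blue ten-minute key in m: 0 up, 0.004 fully down (square into the panel). Starts to move at about 1 N, reaches its stop at about 4 N (20 N would be rough handling); it counts as pressed from 2.5 mm.
- doll: A turned wooden doll with a red band and black hair, 96 mm tall, 44 mm across at the foot, its head freshly glued, standing loose on the table beside or behind the timer. Origin: centre of its underside, z up.
- glue: A white glue bottle with a yellow band and an orange nozzle, 120 mm tall, 48 mm across, standing loose on the table beside or behind the timer. Origin: centre of its underside, z up.
- spool: A wooden spool of dark red thread standing on end, 50 mm tall, 38 mm across, standing loose on the table beside or behind the timer. Origin: centre of its underside, z up.
- teacup: A brown earthenware teacup, 78 mm tall, 72 mm across the rim, standing loose on the table beside or behind the timer. Origin: centre of its underside, z up.
There are look-alikes about, which are no part of the job. Of the things like the timer, leave any that is pink or turquoise; of the rest the larger one is meant.

How it is judged:
By the outcome, as a careful person would: the job done as asked, in the order asked, and still so for the second after the job is handed in, with the robot touching nothing.
It also fails if it takes over 48 s, if anything falls off the work surface, if the arm or the gripper's body presses on something with over 40 N, if the wrist force passes 120 N, or if a joint passes its speed limit or range.

## Working session

There is one attempt and no reset: what is moved stays moved. The work goes in short steps, Python scripts to look and compute and a shell command to move; the robot and the scene stay as the last step left them, time stands still between calls to the robot, and variables do not carry over. Pictures are saved under pics/ and viewed, at most 10 in all, crops included, and the job is handed in when it is done.

```bash
mkdir -p pics; python3 - <<'E'
from bench import *
import cv2,numpy as np,pickle
s=get_state();print({k:np.round(v,3) for k,v in s.items()})
d={}
for c in("side","top"):
    v=snapshot(c);d[c]=v;cv2.imwrite(f"pics/{c}0.png",v["img"]);print(c,v["K"].tolist(),v["k1"],np.round(v["extrinsics"],3).tolist())
    for q in("timer","clear_top","ten_top","start_top","doll","glue","spool","teacup"):
        r=masks_of(c,q)
        print(c,q,[(round(x["confidence"],2),x["box"] if not hasattr(x["box"],'tolist') else x["box"].tolist()) for x in r])
        d[c,q]=r
pickle.dump(d,open("d0.pkl","wb"))
E
```

```text
{'time': np.float64(0.0), 'qpos': array([ 1.178,  0.384,  0.044,  1.6  , -0.018,  1.161, -0.05 ]), 'joint_velocities': array([ 0.   , -0.   ,  0.   ,  0.001,  0.001,  0.   , -0.001]), 'tau': array([-1.0000e-03, -4.3346e+01,  1.0240e+00, -2.4951e+01,  1.1000e-02,
        1.1000e-02,  0.0000e+00]), 'tcp_pos': array([ 0.189, -0.621,  0.23 ]), 'tool_rot': array([ 0.989,  0.147, -0.   , -0.001]), 'force': array([ 0.785, -0.498,  1.079]), 'torque': array([-0.   , -0.016, -0.005]), 'finger_force': np.float64(0.0), 'width': np.float64(0.085)}
side [[516.2395484898817, 0.0, 313.68097895191715], [0.0, 516.2395484898817, 236.11485014212295], [0.0, 0.0, 1.0]] -0.029892359882344642 [[0.902, 0.266, -0.339, 0.289], [-0.431, 0.58, -0.692, -0.512], [0.013, 0.77, 0.637, 0.6], [0.0, 0.0, 0.0, 1.0]]
side timer [(0.93, [164.9, 339.8, 321.3, 478.9]), (0.86, [115.5, 245.5, 221.6, 329.3]), (0.76, [403.6, 320.7, 485.4, 411.7]), (0.7, [223.6, 196.7, 339.6, 294.1])]
side clear_top [(0.84, [279.8, 402.7, 306.7, 425.2]), (0.67, [234.8, 230.2, 255.2, 247.6]), (0.67, [417.2, 325.6, 430.4, 341.6]), (0.55, [160.1, 2
[... 1149 characters left out ...]
10.6, 465.2, 326.3]), (0.46, [423.8, 179.7, 440.7, 191.4])]
top ten_top [(0.69, [391.4, 343.2, 407.8, 354.6]), (0.65, [468.0, 195.8, 482.0, 209.0]), (0.62, [292.6, 235.7, 312.6, 245.1]), (0.43, [263.9, 333.0, 275.2, 349.7])]
top start_top [(0.65, [280.7, 325.1, 296.2, 345.4]), (0.55, [456.5, 208.7, 468.3, 222.7]), (0.54, [298.5, 259.4, 319.1, 273.0]), (0.52, [388.8, 318.5, 407.3, 335.0])]
top doll [(0.74, [194.2, 149.9, 227.6, 184.2]), (0.38, [264.0, 242.5, 285.1, 257.8])]
top glue [(0.86, [354.2, 194.6, 385.0, 226.7]), (0.72, [276.8, 132.6, 315.7, 182.5]), (0.51, [299.3, 255.0, 320.0, 273.2])]
top spool [(0.94, [169.8, 246.0, 195.3, 270.2])]
top teacup [(0.78, [277.3, 135.0, 318.9, 183.7])]
```

View pics/top0.png

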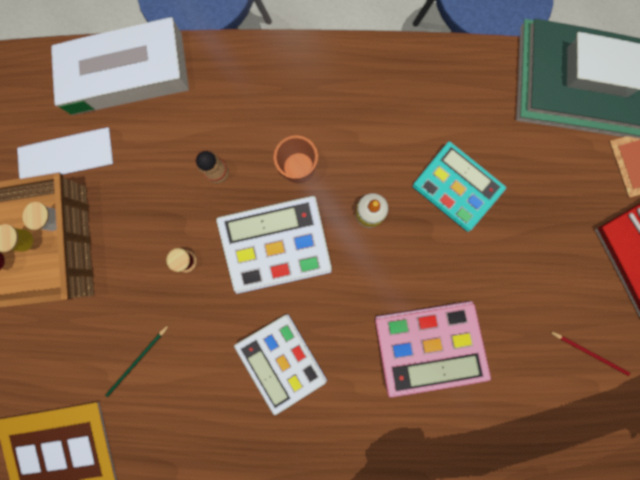

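View pics/side0.png

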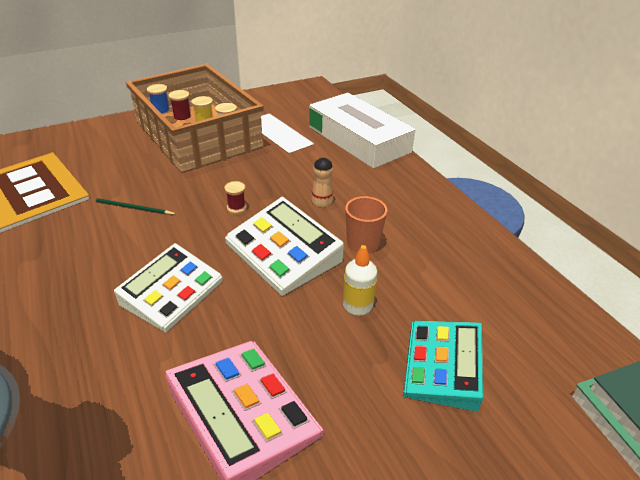

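The top view shows four candidates: the large white timer at (273,245), a small white one at (281,365), pink at (433,349) and turquoise at (460,186). I choose the large white one at (273,245). Its clear key is at (251,277), ten at (304,241) and start at (309,264); in the side view the timer is at (284,245).

```bash
cat > h.py <<'E'
import numpy as np,cv2
def ray(v,uv):
    K=v["K"];D=np.array([v["k1"],0,0,0,0.])
    p=cv2.undistortPoints(np.array([[uv]],float),K,D)[0,0]
    return np.array([p[0],-p[1],-1.])
def ray_w(v,uv):
    E=v["extrinsics"];return E[:3,3],E[:3,:3]@ray(v,uv)
def proj(v,P):
    E=v["extrinsics"];c=(np.asarray(P)-E[:3,3])@E[:3,:3]
    x=c[:,0]/-c[:,2];y=-c[:,1]/-c[:,2];f=1+v["k1"]*(x*x+y*y);K=v["K"]
    return np.c_[K[0,0]*x*f+K[0,2],K[1,1]*y*f+K[1,2]]
E
cat > fit.py <<'E'
import pickle,sys
from bench import *
from h import *
from scipy.optimize import least_squares
from scipy.spatial.transform import Rotation as R
box={"top":(217,194,331,293),"side":(223,196,340,295)}
names=["clear","stop","start","three","five","ten"]
obs={};V={}
for c in("top","side"):
    v=snapshot(c);V[c]=v
    for n in names:
        L=[]
        for m in masks_of(c,n+"_top"):
            ys,xs=np.nonzero(m["pixels"]);x,y=xs.mean(),ys.mean();b=box[c]
            if b[0]<x<b[2] and b[1]<y<b[3]:L.append((m["confidence"],x,y,len(xs),np.median(v["range_z"][m["pixels"]])))
        if L:obs[c,n]=L[0]; print(c,n,np.round(L,2).tolist())
for n in names:
    if ("top",n) in obs and ("side",n) in obs:
        A=np.zeros((3,3));b=np.zeros(3);d=[]
        for c in V:
            o,r=ray_w(V[c],obs[c,n][1:3]);p=r*obs[c,n][4]+o;d.append(p);r=r/np.linalg.norm(r);M=np.eye(3)-np.outer(r,r);A+=M;b+=M@o
        print(n,"tri",np.linalg.solve(A,b).round(4),"depth",np.round(d,4).tolist())
# keys: panel frame; unknown slope offset s of the array, height known from wedge
def model(p):
    x,y,z,yaw,s=p;a=.22
    out=[]
    for i,n in enumerate(names):
        row=i//3;col=i%3
        u=s+39*row/1000.;w=(1-col)*.05
        # panel surface from front edge at (-.065, z=.020)
        q=np.array([-.065+u*np.cos(a)-.006*np.sin(a),w,.020+u*np.sin(a)+.006*np.cos(a)])
        out.append(q)
    return R.from_euler("z",yaw).apply(out)+[x,y,z]
def res(p):
    M=model(p);r=[]
    for c in V:
        P=proj(V[c],M)
        for i,n in enumerate(names):
            if(c,n) in obs:r+=list(P[i]-obs[c,n][1:3])
    return np.array(r+[p[2]/.001])
f=least_squares(res,[.5,.08,0,.15,.025],loss="soft_l1",x_scale=[.1,.1,.01,.1,.01])
print(f.x.round(4),"res",res(f.x).round(1))
for n,p in zip(names,model(f.x)):print(n,p.round(4))
for c in V:
    im=cv2.resize(V[c]["img"],None,fx=1,fy=1);b=box[c]
    cr=cv2.resize(im[b[1]-20:b[3]+20,b[0]-20:b[2]+20],None,fx=3,fy=3,interpolation=cv2.INTER_CUBIC)
    for q in proj(V[c],model(f.x)):cv2.circle(cr,tuple(int(t) for t in (q-[b[0]-20,b[1]-20]+.5)*3),3,(255,0,255),-1)
    V[c]["cr"]=cr
a,b=V["top"]["cr"],V["side"]["cr"];h=min(a.shape[0],b.shape[0]);o=np.hstack([a[:h],b[:h]])
cv2.imwrite(sys.argv[1],cv2.resize(o,(800,int(h*800/o.shape[1]))))
E
python3 fit.py pics/crop1.png; python3 - <<'E'
import pickle
from h import *
d=pickle.load(open('d0.pkl','rb'))
for q in("doll","glue","spool","teacup"):
    for m in d["top",q]:
        v=d["top"];ys,xs=np.nonzero(m["pixels"]);o,r=ray_w(v,(xs.mean(),ys.mean()));print(q,round(m["confidence"],2),(o+r*np.median(v["range_z"][m["pixels"]])).round(3))
E
```

```text
top clear [[0.78, 251.18, 276.78, 209.0, 0.82], [0.4, 279.92, 270.48, 208.0, 0.82]]
top stop [[0.64, 280.0, 270.36, 233.0, 0.82], [0.31, 274.25, 248.11, 216.0, 0.82]]
top start [[0.45, 308.77, 264.14, 202.0, 0.82]]
top three [[0.74, 273.94, 248.2, 170.0, 0.82], [0.64, 245.03, 254.72, 217.0, 0.82]]
top five [[0.48, 274.77, 248.14, 211.0, 0.82]]
side clear [[0.45, 244.08, 237.23, 175.0, 0.89], [0.37, 260.45, 252.17, 198.0, 0.86]]
side stop [[0.76, 260.91, 252.1, 174.0, 0.86], [0.21, 261.28, 224.58, 141.0, 0.9]]
side start [[0.75, 278.8, 268.03, 189.0, 0.83]]
side three [[0.67, 261.69, 224.71, 177.0, 0.9], [0.49, 285.13, 246.1, 6612.0, 0.87]]
side five [[0.51, 278.71, 238.65, 165.0, 0.87]]
side ten [[0.54, 297.71, 254.55, 166.0, 0.84]]
clear tri [0.4836 0.157  0.0271] depth [[0.4841, 0.1564, 0.0294], [0.4822, 0.1539, 0.0299]]
stop tri [0.4959 0.1084 0.0271] depth [[0.4962, 0.1082, 0.0289], [0.4946, 0.1056, 0.0299]]
start tri [0.5079 0.0601 0.027 ] depth [[0.5077, 0.0601, 0.0294], [0.5067, 0.0569, 0.0302]]
three tri [0.5176 0.1185 0.0729] depth [[0.5326, 0.1185, 0.038], [0.5189, 0.164, 0.0381]]
five tri [0.5323 0.1174 0.037 ] depth [[0.5327, 0.1172, 0.0379], [0.5311, 0.1156, 0.0388]]
[ 0.5529  0.1221 -0.      0.2394  0.0077] res [ -0.    0.1   0.1   0.2   0.3   0.1 -28.1   6.3   0.1   0.    0.5  -0.2
   0.2  -0.1   0.    0.    0.8   0.    0.6   0.4  -0.3  -0.2  -0. ]
clear [0.484  0.1567 0.0275]
stop [0.4958 0.1082 0.0275]
start [0.5077 0.0596 0.0275]
three [0.521  0.1658 0.0361]
five [0.5328 0.1172 0.0361]
ten [0.5447 0.0686 0.0361]
doll 0.74 [0.661 0.221 0.077]
doll 0.38 [0.533 0.121 0.038]
glue 0.86 [ 0.593 -0.039  0.081]
glue 0.72 [0.687 0.086 0.035]
glue 0.51 [0.508 0.059 0.029]
spool 0.94 [0.508 0.272 0.047]
teacup 0.78 [0.688 0.086 0.036]
```

View pics/crop1.png

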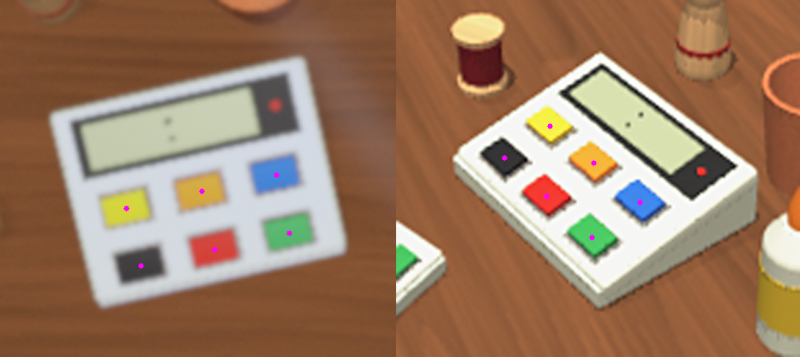

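The overlay confirms the large white timer: markers sit on all six key centres in both views, with the other timers outside the crop except the small one's corner. The measured heights, 27–30 mm for the front row and 37–39 mm for the second, agree with the description.

```bash
cat > go.py <<'E'
import sys
from bench import *
from h import *
from scipy.spatial.transform import Rotation as R
yaw=.2394;a=.22
ex=np.array([np.cos(yaw),np.sin(yaw),0]);n=np.array([-np.sin(a)*ex[0],-np.sin(a)*ex[1],np.cos(a)])
z=-n;y=np.array([np.sin(yaw),-np.cos(yaw),0]);x=np.cross(y,z);T=R.from_matrix(np.c_[x,y,z])
key={"clear":[.484,.1567,.029],"ten":[.545,.0686,.038],"start":[.5077,.0596,.029]}
s=get_state();C=R.from_quat(s["tool_rot"])
rv=(C.inv()*T).as_rotvec(degrees=True)
print("t",s["time"],"tcp",np.round(s["tcp_pos"],4),"F",np.round(s["force"],2),"along n",round(float(n@s["force"]),2),"rot/5deg",(rv/5).round(3))
for k,p in key.items():
    d=np.array(p)-s["tcp_pos"]
    print(k,"final axes /.06",(T.inv().apply(d)/.06).round(3),"now axes",(C.inv().apply(d)/.06).round(3))
E
python3 go.py
```

```text
t 1.6 tcp [ 0.1889 -0.622   0.2313] F [-0.35 -0.13 -0.03] along n 0.05 rot/5deg [-0.069  2.52   0.633]
clear final axes /.06 [  6.93  -11.441   5.004] now axes [  8.477 -10.988   3.371]
ten final axes /.06 [ 7.587 -9.774  4.998] now axes [ 9.023 -9.288  3.221]
start final axes /.06 [ 6.93  -9.776  5.004] now axes [ 8.385 -9.325  3.371]
```

```bash
python3 -m creep '1 0.9 -0.3 0 -0.02 0.63 0.16;1 0.9 -0.3 0 -0.02 0.63 0.16;1 0.9 -0.3 0 -0.02 0.63 0.16;1 0.9 -0.3 0 -0.02 0.63 0.16;1 0.8 -0.6 0.2 0 0 0;1 0.8 -0.6 0.2 0 0 0;1 0.5 -0.6 0.1 0 0 0;1 0 0 0 0 0 0'; python3 go.py
```

```text
time: 2.6
tcp_pos: [0.4801, -0.3527, 0.2475]
tool_rot: [0.986, 0.124, 0.11, -0.014]
force: [0.1, -0.9, -0.2]
width: -0.0001
finger_force: 0.0
t 2.6 tcp [ 0.4801 -0.3527  0.2475] F [ 0.05 -0.92 -0.15] along n -0.11 rot/5deg [-0.032 -0.02   0.109]
clear final axes /.06 [ 1.231 -8.232  4.007] now axes [ 1.303 -8.209  4.033]
ten final axes /.06 [ 1.888 -6.565  4.   ] now axes [ 1.944 -6.535  4.022]
start final axes /.06 [ 1.231 -6.567  4.007] now axes [ 1.287 -6.543  4.028]
```

```bash
python3 -m creep '1 0.14 -0.9 0.2 0 0 0.1;1 0.14 -0.9 0.2 0 0 0;1 0.14 -0.9 0.2 0 0 0;1 0.14 -0.9 0.2 0 0 0;1 0.14 -0.9 0.2 0 0 0;1 0.14 -0.9 0.2 0 0 0;1 0.14 -0.9 0.2 0 0 0;1 0.14 -0.9 0.2 0 0 0;1 0.1 -0.9 0.4 0 0 0;1 0 0 0 0 0 0'; python3 go.py
```

```text
time: 3.85
tcp_pos: [0.4591, 0.1405, 0.1456]
tool_rot: [0.987, 0.118, 0.108, -0.014]
force: [0.3, -0.4, -1.1]
width: -0.0001
finger_force: 0.0
t 3.85 tcp [0.4591 0.1405 0.1456] F [ 0.27 -0.38 -1.15] along n -1.16 rot/5deg [-0.029  0.014 -0.022]
clear final axes /.06 [ 0.032 -0.164  1.999] now axes [ 0.034 -0.159  2.   ]
ten final axes /.06 [0.688 1.504 1.992] now axes [0.694 1.508 1.988]
start final axes /.06 [0.032 1.502 1.999] now axes [0.037 1.507 1.995]
```

```bash
python3 -m creep '1 0.03 -0.16 0.6 0 0 0;1 0 0 0.6 0 0 0;1 0 0 0.6 0 0 0;1 0 0 0 0 0 0;1 0 0 0 0 0 0'; python3 go.py; python3 fit.py pics/crop2.png | tail -7
```

```text
time: 4.47
tcp_pos: [0.4837, 0.1508, 0.0424]
tool_rot: [0.987, 0.113, 0.11, -0.013]
force: [0.3, -0.9, 0.2]
width: -0.0002
finger_force: 0.0
t 4.475 tcp [0.4837 0.1508 0.0424] F [ 0.33 -0.91  0.24] along n 0.21 rot/5deg [ 0.021 -0.014 -0.126]
clear final axes /.06 [-0.021 -0.094  0.224] now axes [-0.022 -0.094  0.224]
ten final axes /.06 [0.636 1.574 0.217] now axes [0.653 1.566 0.221]
start final axes /.06 [-0.021  1.572  0.224] now axes [-0.004  1.572  0.227]
 -17.9  13.    0.6   0.2   1.2   0.4   0.5 -28.5   0.1   0.2  -0. ]
clear [0.4835 0.1566 0.0273]
stop [0.496  0.1082 0.0273]
start [0.5084 0.0598 0.0273]
three [0.5204 0.1661 0.0358]
five [0.5328 0.1177 0.0358]
ten [0.5453 0.0692 0.0358]
```

View pics/crop2.png

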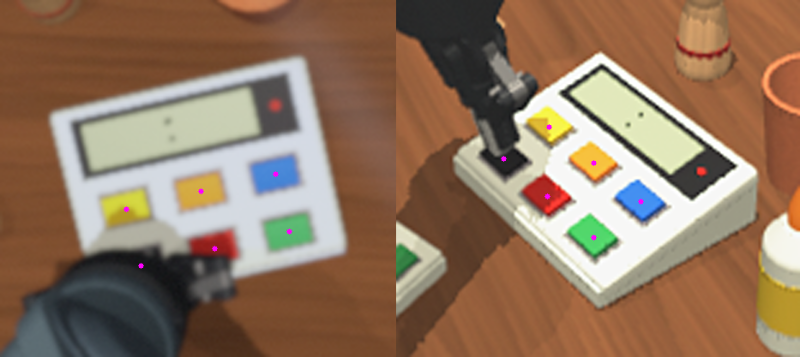

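The fingertip hangs over the black key, at about (503,150) in the side half of the crop, and touches no other key.

```bash
python3 -m creep '1 -0.02 -0.09 0 0 0 0;1 0 0 0.12 0 0 0;1 0 0 0 0 0 0'; python3 go.py|head -2;  python3 -m creep '1 0 0 0.03 0 0 0;1 0 0 0.03 0 0 0;1 0 0 0 0 0 0'; python3 go.py|head -2
```

```text
time: 5.55
tcp_pos: [0.4812, 0.1571, 0.0333]
tool_rot: [0.987, 0.114, 0.108, -0.013]
force: [-0.3, -0.0, -0.2]
width: 0.0
finger_force: 0.0
t 5.55 tcp [0.4812 0.1571 0.0333] F [-0.33 -0.02 -0.24] along n -0.16 rot/5deg [ 0.011  0.017 -0.101]
clear final axes /.06 [0.026 0.018 0.08 ] now axes [0.026 0.018 0.08 ]
time: 5.92
tcp_pos: [0.4827, 0.1573, 0.0306]
tool_rot: [0.987, 0.114, 0.109, -0.013]
force: [0.2, 0.1, 0.8]
width: 0.0001
finger_force: 0.4
t 5.925 tcp [0.4827 0.1573 0.0306] F [0.17 0.1  0.77] along n 0.71 rot/5deg [ 0.012  0.    -0.107]
clear final axes /.06 [0.013 0.015 0.03 ] now axes [0.013 0.015 0.03 ]
```

```bash
for i in 1; do python3 -m creep '1 0 0 0.02 0 0 0;1 0 0 0 0 0 0'; done; python3 go.py|head -2;  python3 -m creep '1 0 0 0.02 0 0 0;1 0 0 0 0 0 0'; python3 go.py|head -2; python3 -m creep '1 0 0 0.02 0 0 0;1 0 0 0 0 0 0'; python3 go.py|head -2
```

```text
time: 6.18
tcp_pos: [0.4829, 0.1574, 0.0295]
tool_rot: [0.987, 0.114, 0.109, -0.013]
force: [-0.4, -0.1, 1.6]
width: -0.0
finger_force: 0.9
t 6.175 tcp [0.4829 0.1574 0.0295] F [-0.4  -0.06  1.57] along n 1.62 rot/5deg [ 0.012 -0.001 -0.107]
clear final axes /.06 [0.013 0.015 0.012] now axes [0.013 0.015 0.012]
time: 6.42
tcp_pos: [0.4831, 0.1574, 0.0283]
tool_rot: [0.987, 0.114, 0.109, -0.013]
force: [-0.6, -0.5, 2.3]
width: -0.0003
finger_force: 1.3
t 6.425 tcp [0.4831 0.1574 0.0283] F [-0.61 -0.48  2.35] along n 2.45 rot/5deg [ 0.013 -0.    -0.106]
clear final axes /.06 [ 0.013  0.015 -0.009] now axes [ 0.013  0.015 -0.009]
time: 6.68
tcp_pos: [0.4834, 0.1575, 0.0271]
tool_rot: [0.987, 0.114, 0.109, -0.013]
force: [-1.5, -0.4, 3.0]
width: 0.0001
finger_force: 1.8
t 6.675 tcp [0.4834 0.1575 0.0271] F [-1.46 -0.39  3.04] along n 3.3 rot/5deg [ 0.012 -0.001 -0.106]
clear final axes /.06 [ 0.013  0.015 -0.029] now axes [ 0.013  0.015 -0.029]
```

```bash
python3 -m creep '1 0 0 0.015 0 0 0;1 0 0 0 0 0 0'; python3 go.py|head -1;  python3 -m creep '1 0 0 0.01 0 0 0;1 0 0 0 0 0 0'; python3 go.py|head -1
```

```text
time: 6.92
tcp_pos: [0.4836, 0.1575, 0.0266]
tool_rot: [0.987, 0.114, 0.109, -0.013]
force: [-2.0, -1.4, 7.0]
width: 0.0001
finger_force: 3.9
t 6.925 tcp [0.4836 0.1575 0.0266] F [-1.98 -1.37  6.96] along n 7.28 rot/5deg [ 0.018 -0.    -0.105]
time: 7.18
tcp_pos: [0.4836, 0.1575, 0.0264]
tool_rot: [0.987, 0.114, 0.109, -0.012]
force: [-5.5, -1.3, 12.9]
width: -0.0001
finger_force: 6.8
t 7.175 tcp [0.4836 0.1575 0.0264] F [-5.54 -1.28 12.87] along n 13.8 rot/5deg [ 0.026  0.001 -0.103]
```

Clear is on its stop (force rose steeply after about 4 mm). Lifting and moving over the ten key.

```bash
python3 -m creep '1 0 0 -0.1 0 0 0;1 0 0 -0.4 0 0 0;1 0 0 0 0 0 -0.1;1 0.33 0.84 0 0 0 0;1 0.33 0.84 0 0 0 0;1 0 0 0 0 0 0;1 0 0 0 0 0 0'; python3 go.py; python3 fit.py pics/crop3.png | tail -7
```

```text
time: 8.05
tcp_pos: [0.5381, 0.0672, 0.0627]
tool_rot: [0.987, 0.118, 0.108, -0.013]
force: [-0.3, 0.2, -0.8]
width: -0.0001
finger_force: 0.0
t 8.05 tcp [0.5381 0.0672 0.0627] F [-0.28  0.16 -0.78] along n -0.71 rot/5deg [ 0.004  0.015 -0.017]
clear final axes /.06 [-0.632 -1.663  0.434] now axes [-0.634 -1.662  0.435]
ten final axes /.06 [0.025 0.004 0.428] now axes [0.025 0.004 0.428]
start final axes /.06 [-0.632  0.003  0.434] now axes [-0.631  0.003  0.435]
  -0.8   1.7  -0.6   0.3  -2.6  -1.1  -0. ]
clear [ 0.5064  0.2263 -0.0361]
stop [ 0.5196  0.178  -0.0361]
start [ 0.5328  0.1298 -0.0361]
three [ 0.5431  0.2363 -0.0276]
five [ 0.5563  0.1881 -0.0276]
ten [ 0.5695  0.1399 -0.0276]
```

View pics/crop3.png

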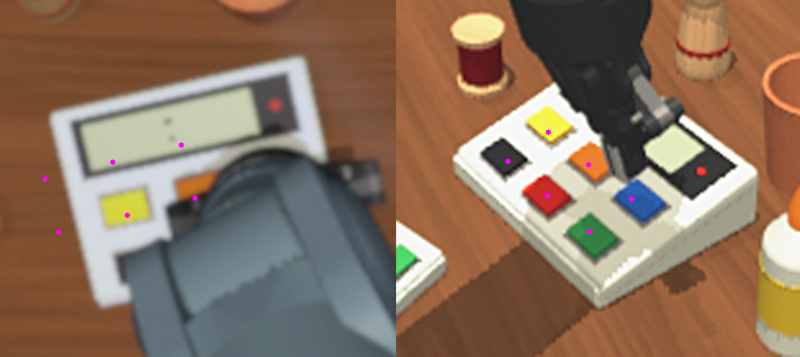

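The timer has not moved and the tip is above the blue key at about (625,170). The refit in this view was spoiled by occlusion, so I ignore it.

```bash
python3 -m creep '1 0.025 0 0.15 0 0 0;1 0 0 0.18 0 0 0;1 0 0 0 0 0 0;1 0 0 0 0 0 0'; python3 go.py|sed -n '1p;3p';  python3 -m creep '1 0 0 0.03 0 0 0;1 0 0 0 0 0 0'; python3 go.py|sed -n '1p;3p'; python3 -m creep '1 0 0 0.03 0 0 0;1 0 0 0 0 0 0'; python3 go.py|sed -n '1p;3p'
```

```text
time: 9.25
tcp_pos: [0.5441, 0.0688, 0.0442]
tool_rot: [0.987, 0.118, 0.109, -0.013]
force: [0.2, 1.4, 0.1]
width: -0.0001
finger_force: 0.0
t 9.25 tcp [0.5441 0.0688 0.0442] F [0.16 1.37 0.07] along n -0.03 rot/5deg [ 0.006  0.008 -0.005]
ten final axes /.06 [-0.009  0.007  0.104] now axes [-0.008  0.007  0.104]
time: 9.5
tcp_pos: [0.5447, 0.0687, 0.0429]
tool_rot: [0.987, 0.118, 0.109, -0.013]
force: [0.2, -0.2, -0.5]
width: -0.0002
finger_force: 0.0
t 9.5 tcp [0.5447 0.0687 0.0429] F [ 0.17 -0.24 -0.49] along n -0.51 rot/5deg [ 0.012 -0.001 -0.007]
ten final axes /.06 [-0.014  0.003  0.081] now axes [-0.014  0.003  0.081]
time: 9.75
tcp_pos: [0.545, 0.0688, 0.041]
tool_rot: [0.987, 0.118, 0.109, -0.013]
force: [0.9, 0.3, 0.5]
width: -0.0001
finger_force: 0.0
t 9.75 tcp [0.545  0.0688 0.041 ] F [0.9  0.35 0.48] along n 0.26 rot/5deg [ 0.011  0.002 -0.007]
ten final axes /.06 [-0.011  0.003  0.049] now axes [-0.011  0.003  0.049]
```

```bash
python3 -m creep '1 0 0 0.03 0 0 0;1 0 0 0 0 0 0'|sed -n '2p;4p;6p';  python3 -m creep '1 0 0 0.03 0 0 0;1 0 0 0 0 0 0'|sed -n '2p;4p;6p'; python3 -m creep '1 0 0 0.015 0 0 0;1 0 0 0 0 0 0'|sed -n '2p;4p;6p'; python3 go.py|sed -n '1p;3p'
```

```text
tcp_pos: [0.5456, 0.0689, 0.0394]
force: [-0.4, -0.7, 0.7]
finger_force: 0.5
tcp_pos: [0.546, 0.069, 0.0377]
force: [-0.4, 0.4, 1.7]
finger_force: 1.1
tcp_pos: [0.5462, 0.0691, 0.0368]
force: [-0.8, -0.6, 2.0]
finger_force: 1.4
t 10.5 tcp [0.5462 0.0691 0.0368] F [-0.81 -0.62  2.03] along n 2.18 rot/5deg [ 0.011 -0.003 -0.005]
ten final axes /.06 [-0.016  0.003 -0.023] now axes [-0.016  0.003 -0.023]
```

Spring contact began at about z 0.0394, so the stop should be near z 0.0353.

```bash
python3 -m creep '1 0 0 0.015 0 0 0;1 0 0 0 0 0 0'|sed -n '2p;4p;6p';  python3 -m creep '1 0 0 0.015 0 0 0;1 0 0 0 0 0 0'|sed -n '2p;4p;6p'
```

```text
tcp_pos: [0.5463, 0.0691, 0.0359]
force: [-0.7, 0.1, 3.3]
finger_force: 1.8
tcp_pos: [0.5465, 0.0691, 0.0354]
force: [-2.2, -0.6, 7.8]
finger_force: 3.9
```

```bash
python3 -m creep '1 0 0 0.01 0 0 0;1 0 0 0 0 0 0'|sed -n '2p;4p;6p'
```

```text
tcp_pos: [0.5465, 0.0691, 0.0353]
force: [-5.0, -1.3, 10.9]
finger_force: 6.5
```

```bash
python3 -m creep '1 0 0 -0.1 0 0 0;1 0 0 -0.3 0 0 0;1 0 0 0 0 0 0;1 -0.34 0 0 0 0 0;1 -0.33 0 0 0 0 0;1 0 0 0 0 0 0;1 0 0 0.2 0 0 0;1 0 0 0.1 0 0 0;1 0 0 0 0 0 0'; python3 go.py|sed -n '1p;4p'
```

```text
time: 12.38
tcp_pos: [0.5077, 0.06, 0.0309]
tool_rot: [0.987, 0.118, 0.109, -0.013]
force: [-0.4, 0.4, 0.1]
width: -0.0001
finger_force: 0.0
t 12.375 tcp [0.5077 0.06   0.0309] F [-0.43  0.43  0.12] along n 0.19 rot/5deg [ 0.003  0.002 -0.004]
start final axes /.06 [-0.009  0.006  0.031] now axes [-0.009  0.006  0.031]
```

```bash
python3 -m creep '1 0 0 0.03 0 0 0;1 0 0 0 0 0 0'|sed -n '2p;4p;6p';  python3 -m creep '1 0 0 0.02 0 0 0;1 0 0 0 0 0 0'|sed -n '2p;4p;6p';python3 -m creep '1 0 0 0.015 0 0 0;1 0 0 0 0 0 0'|sed -n '2p;4p;6p'
```

```text
tcp_pos: [0.508, 0.0601, 0.03]
force: [-0.4, 1.1, 1.6]
finger_force: 0.7
tcp_pos: [0.5082, 0.0601, 0.0289]
force: [-0.3, 0.7, 1.9]
finger_force: 1.1
tcp_pos: [0.5084, 0.0601, 0.028]
force: [-0.3, 1.4, 3.1]
finger_force: 1.5
```

```bash
python3 -m creep '1 0 0 0.015 0 0 0;1 0 0 0 0 0 0'|sed -n '2p;4p;6p';python3 -m creep '1 0 0 0.012 0 0 0;1 0 0 0 0 0 0'|sed -n '2p;4p;6p'
```

```text
tcp_pos: [0.5086, 0.0601, 0.027]
force: [-0.3, 1.6, 3.9]
finger_force: 1.9
tcp_pos: [0.5087, 0.0602, 0.0267]
force: [-1.5, 1.6, 9.0]
finger_force: 4.4
```

At its stop (9 N). A small extra push to be sure, then lift clear.

```bash
python3 -m creep '1 0 0 0.006 0 0 0;1 0 0 0 0 0 0'|sed -n '2p;4p;6p'; python3 -m creep '1 0 0 -0.1 0 0 0;1 0 0 -0.4 0 0 0;1 0 0 -0.9 0 0 0;1 -0.3 0 -0.9 0 0 0;1 -0.6 0 -0.9 0 0 0;1 -0.6 0 0 0 0 0;1 0 0 0 0 0 0;1 0 0 0 0 0 0'; python3 fit.py pics/crop4.png|tail -7; python3 -c "
from bench import *;import cv2
cv2.imwrite('pics/side9.png',snapshot('side')['img'])"
```

```text
tcp_pos: [0.5087, 0.0602, 0.0266]
force: [-3.5, 1.3, 11.5]
finger_force: 6.1
time: 14.88
tcp_pos: [0.3837, 0.0294, 0.1914]
tool_rot: [0.987, 0.118, 0.109, -0.013]
force: [0.5, -0.3, 0.4]
width: -0.0003
finger_force: 0.0
  -0. ]
clear [0.484  0.1569 0.0275]
stop [0.4959 0.1084 0.0275]
start [0.5079 0.0598 0.0275]
three [0.5209 0.1661 0.036 ]
five [0.5329 0.1175 0.036 ]
ten [0.5449 0.069  0.036 ]
```

View pics/side9.png

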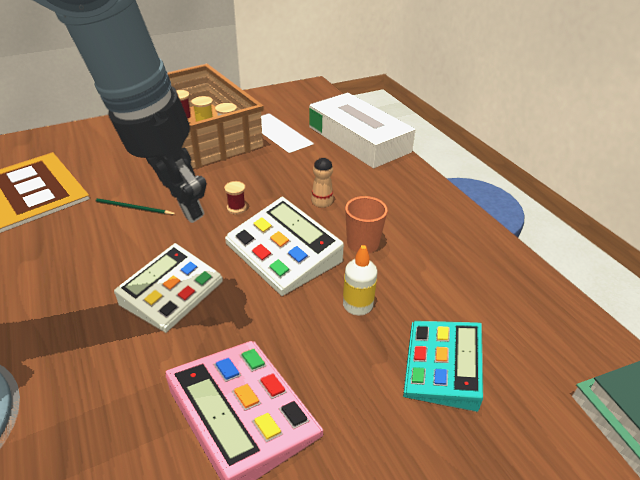

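The timer at (284,245), doll, glue, spool and cup all stand as they did at the start, and the arm is clear of everything.

```bash
python3 -c "
from bench import *
print(job_done())"
```

```text
the job is handed in; nothing more can be done
None
```

I pressed clear, ten-minute and start in that order on the large white timer, each to its stop at no more than about 14 N and released before the next; the timer had not moved, everything else still stood where it was, and I handed the job in at about 15 s.

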